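# Scrape the screw caps off the shovel into the wiper tray

## Robot

A 7-joint arm with a two-finger parallel gripper is mounted at the origin on a cart in front of the work surface, level with it; the furniture and walls round the work are solid. World frame = base frame: x ahead of the robot, y to its left, z up, the work surface at z = 0. Lengths are in m, angles in rad, forces in N, time in s.
With the tool pointing down it reaches from about 0.425 to 0.925 m from the base axis. Payload 6.8 kg.
Tool frame: the origin (TCP) lies at the very end of the fingers, on their centre line; the grasp point (between the pads) lies 19 mm behind it; z points along the fingers, x is the direction in which the jaws open and shut, and the axes are right-handed (so a half turn about z gives the same grasp; the last joint's range is limited). The gripper opens to 85 mm and grips with 20 to 120 N. Pads are 22 mm wide; open, the fingers measure 114 mm over their backs; the gripper's body (76 mm by 85 mm) begins 54 mm behind the grasp point. The pads swing forward as they close: fully open they stand 13 mm farther back than shut.
Start: joints at [-1.219, 0.477, 0.022, 1.555, -0.011, 1.109, -0.083], TCP at [0.3, 0.605, 0.231] pointing down, gripper open.
Joint ranges: [-2.96, 2.96], [-0.34, 2.1], [-1.41, 1.46], [0.24, 2.44], [-1.37, 4.51], [0.17, 1.92], [-2.96, 2.96]. Speed limits (rad/s): [2.39, 2.39, 3.14, 3.14, 3.14, 3.14, 3.14].

## Interface

Orientations are given as a unit quaternion [w, x, y, z].
In Python, from rig import arm, cams, spotter gives the robot as it stands.
- The arm moves only by the tool jog_arm, never from a script. Its argument "deltas" is a list of rows, each a list of 2 entries, a list of its own where there are three numbers: the shift along the tool's x, y, z in cm, then the turn, a rotation vector about the tool's x, y, z in rad. A call has 1 to 8 rows; each row shifts and turns the pose as measured when the row begins, along the tool's axes as they then stand; what a row does not reach is not made up. A row lasts 1/10 s, in which the tool goes at most 50 mm and 8.59 degrees, less where a joint would pass 70% of its speed; a pose out of reach is approached as far as the arm can. A call with a gripper value outside its range is refused whole. "gripper" is the opening, from -1 (shut) to 1 (fully open), set as the call begins (left out, the last holds). The fingers move at their own pace and stop on an object; the grip force is fixed at half the most. Time passes only in rows, so rows that do not move let the fingers close. It gives the time, the measured TCP pose, the force and the opening at its end, in the units of the state.
- arm.get_state(): the state, without advancing time (a new reading comes with each control period).
- cams.capture(name): name is "side" or "top" or "wrist"; returns a dict with "pixels" (420x560x3 uint8, blue, green, red), "fovy" (degrees; the focal length in pixels is half the picture's height over the tangent of half this angle, whatever the lens; pixels are square), "cx", "cy" (the principal point, pixels), "pose" (4x4, takes a point from camera to world coordinates); the wrist camera has in their place "tool_from_camera" (4x4, takes a point from camera to tool coordinates, whose origin is the TCP and whose axes are the tool frame's). Camera axes: x right, y down, z forward; pixel columns grow to the right and rows downward; lengths in m; the calibration is good to about 2 mm. The wrist camera is an equidistant fisheye: a pixel r from the principal point sees the ray r / f radians off the axis. A picture is of the moment at which its call begins: read the wrist's pose just before it. There is no depth.
- arm.job_done(): hands the job in, once; it reports no verdict.
Trained networks look in a picture, given as the dict that the camera call returned (one of the last four; its "shot" number tells which), for a name from the list of things; names that differ only in an ending like _2 or _b are one class to them, and where a whole thing is asked for, a point or a joint stands for the part that bears it (a point fixed in the world has none). Each returns a list of dicts, best first, with "p" (0 to 1); they miss things now and then, are a little off and sometimes report something else, mostly with a low value. They report only what shows in the picture. A call takes as long as a camera call.
- spotter.look_for(picture, name): "location" ([x, y, z] in m, in world coordinates, good to about 4 mm: the middle of the surface that is visible of it).
- spotter.landmark_of(picture, name): "location" ([x, y, z] in m, in world coordinates, good to about 4 mm: a listed point, or the origin of a listed thing).
The state is a dict: "time_s": time; "joint_positions": joint angles; "dq": joint speeds; "effort": joint torques, N m; "tcp_pos": TCP position; "orientation": TCP orientation; "ft_force": force on the tool from outside, world axes, zero at the start; "torque": the same for the moment, N m; "grip_width": finger opening in m.
Only numpy, scipy, OpenCV 4.12 (cv2) and the standard library are available. Lean on these libraries where they do the work, as an engineer would, in place of code of your own. Each camera call takes 0.05 s, during which the arm holds its last target.

## Task

Take the flat shovel by its handle and carry it level, with the two white caps on its blade, to the tray that has a wiper bar over one rim. Lay the blade on that tray's rim, press it lightly down, and slide it sideways out under the bar, so that the bar scrapes both caps off into the tray. Then set the empty shovel down flat on the bench and let go.

Things in the scene. Friction and masses are not known exactly. Their poses are not given: they have to be found in the camera images.
- shovel: Loose flat shovel, 0.2 kg. Blade 120 (x) x 64 (y) x 3 mm, no side walls; a neck rises at its rear to a wooden handle along x, from x = -76 to -181 mm, 22 mm wide, 24 mm high, its middle 41 mm above the blade's underside, with a foot at the rear end. Origin: centre of the blade's underside; x from handle to tip, z up. Grip the handle from above near x = -110 mm, firmly (60 N or more): the blade side is heavier.
- cap_front: Loose white plastic screw cap, diameter 36 mm, 18 mm tall, about 20 g, lying on the shovel's blade near its tip (x = 38, y = 0 mm of the shovel, within 5 mm). Origin: centre of its underside; z is its axis.
- cap_rear: The same kind of cap, on the blade nearer the handle (x = -4, y = 0 mm of the shovel, within 5 mm). Origin: centre of its underside; z is its axis. A third such cap, on the bench, has no part in this.
- wiper_tray: Fixed aluminium tray with the wiper bar, outside 140 (x) x 110 (y) x 40 mm, walls 5 mm, open on top. Origin: centre of its underside, on the bench; x roughly away from the robot. Have the shovel's x along the tray's x and its origin near tray x = -25 mm (20 either way): caps over the tray, blade across the near rim, handle outside. A 30 mm high tray without a bar, beside it on either side, is not to be used.
- wiper_gap (a point): Point on the tray's +y rim (tray x = 0, y = 52.5, z = 40 mm) under the dark steel wiper bar: 6 mm thick, along x from -50 (free end) to +70 mm (post at 62 to 70), z from 54 to 70 mm. Through the 14 mm gap between rim and bar the blade passes, the caps do not. Bring the blade down inside the bar (shovel origin at tray y = 10 mm or less), then slide it to +y; past tray y = 90 mm it is clear of the bar.

How it is judged:
By the outcome, as a careful person would: the job done as asked, in the order asked, and still so for the second after the job is handed in, with the robot touching nothing.
It also fails if it takes over 61 s, if anything falls off the work surface, if the arm or the gripper's body presses on something with over 40 N, if the wrist force passes 120 N, or if a joint passes its speed limit or range.

## Working session

There is one attempt and no reset: what is moved stays moved. The work goes in short steps, Python scripts to look and compute and a tool call to move; the robot and the scene stay as the last step left them, time stands still between calls to the robot, and variables do not carry over. Pictures are saved under pics/ and viewed, and the job is handed in when it is done.

Besides the shell and the picture viewer there is one more tool, called by a JSON object that holds its "api" and its "payload". jog_arm: Moves the arm, as the interface text tells. Its arguments: {"type":"object","properties":{"deltas":{"type":"array","items":{"type":"array"}},"gripper":{"type":"number"}},"required":["deltas"]}

```bash
ls; mkdir -p pics; cat > h.py <<'E'
import numpy as np, cv2
from rig import arm,cams,spotter
from scipy.spatial.transform import Rotation as R
def st():
    s=arm.get_state(); print('t',round(s['time_s'],2),'p',np.round(s['tcp_pos'],4),'q',np.round(s['orientation'],4),'F',np.round(s['ft_force'],1),'w',round(s['grip_width'],4)); return s
def Rt(s):
    w,x,y,z=s['orientation']; return R.from_quat([x,y,z,w])
def snap(n,fn):
    p=cams.capture(n); cv2.imwrite('pics/'+fn,p['pixels']); return p
def proj(p,X):
    X=np.atleast_2d(X); T=np.linalg.inv(p['pose']); c=X@T[:3,:3].T+T[:3,3]
    f=p['pixels'].shape[0]/2/np.tan(np.radians(p['fovy'])/2)
    return np.c_[p['cx']+f*c[:,0]/c[:,2],p['cy']+f*c[:,1]/c[:,2]]
def ray(p,u,v,z):
    f=p['pixels'].shape[0]/2/np.tan(np.radians(p['fovy'])/2)
    d=p['pose'][:3,:3]@np.array([(u-p['cx'])/f,(v-p['cy'])/f,1]); o=p['pose'][:3,3]
    return o+d*(z-o[2])/d[2]
E
python3 - <<'E'
from h import *
s=st(); print(Rt(s).as_matrix().round(3))
for c in ['top','side']:
    p=snap(c,c+'0.png')
    print(c,p['pose'].round(3).tolist(),p['fovy'])
    for n in ['shovel','cap_front','cap_rear','wiper_tray','wiper_gap']:
        for f in (spotter.landmark_of,spotter.look_for):
            try:
                print(n,f.__name__,[(np.round(d['location'],4).tolist(),round(d['p'],2)) for d in f(p,n)[:4]])
            except Exception as e: print(n,e)
st()
E
```

```text
pics
t 0.0 p [0.2993 0.6044 0.2303] q [ 5.000e-04  8.496e-01  5.274e-01 -7.000e-04] F [ 0.7  0.6 -0.3] w 0.0856
[[ 0.444  0.896 -0.001]
 [ 0.896 -0.444 -0.002]
 [-0.002  0.    -1.   ]]
top [[-0.03, -0.977, 0.211, 0.401], [-1.0, 0.03, -0.001, -0.035], [-0.006, -0.211, -0.977, 1.058], [0.0, 0.0, 0.0, 1.0]] 52.35978753246394
shovel call [([0.6092, 0.2366, -0.0029], 0.87)]
shovel call [([0.5643, 0.2326, 0.0003], 0.69)]
cap_front call [([0.6465, 0.2415, 0.002], 0.51)]
cap_front call [([0.647, 0.2389, 0.021], 0.6)]
cap_rear call [([0.6067, 0.2374, 0.002], 0.49)]
cap_rear call [([0.6037, 0.238, 0.0192], 0.61)]
wiper_tray call [([0.642, -0.0504, -0.0021], 0.64)]
wiper_tray call [([0.6424, -0.0519, 0.0034], 0.63)]
wiper_gap call [([0.6378, 0.0007, 0.0376], 0.98)]
wiper_gap call [([0.6459, -0.0486, 0.0028], 0.64)]
side [[-0.99, -0.05, 0.133, 0.496], [-0.141, 0.498, -0.856, 0.838], [-0.024, -0.866, -0.5, 0.583], [0.0, 0.0, 0.0, 1.0]] 45.184566677128046
shovel call [([0.6089, 0.2382, -0.0002], 0.97)]
shovel call [([0.5327, 0.2498, 0.018], 0.93)]
cap_front call [([0.6486, 0.237, 0.0029], 0.86)]
cap_front call [([0.6473, 0.2474, 0.022], 0.59)]
cap_rear call [([0.6135, 0.24, 0.0001], 0.81)]
cap_rear call [([0.6114, 0.2489, 0.0261], 0.71)]
wiper_tray call [([0.6375, -0.049, 0.0007], 0.78)]
wiper_tray call [([0.6401, 0.0014, 0.0285], 0.9)]
wiper_gap call [([0.6333, 0.0073, 0.0405], 0.56)]
wiper_gap call [([0.639, 0.0035, 0.0256], 0.68)]
t 1.1 p [0.2995 0.6049 0.2313] q [-0.      0.8496  0.5273  0.    ] F [-0.7  0.4  0.5] w 0.0858
```

View pics/top0.png

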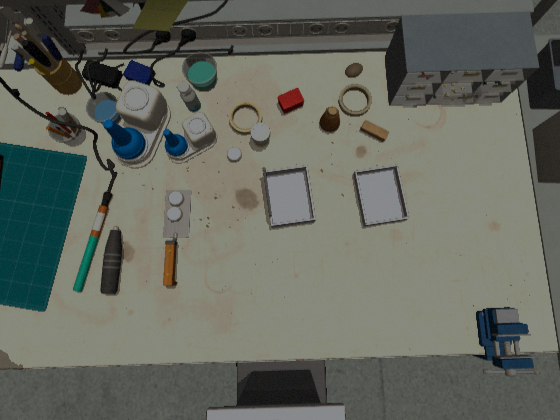

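View pics/side0.png

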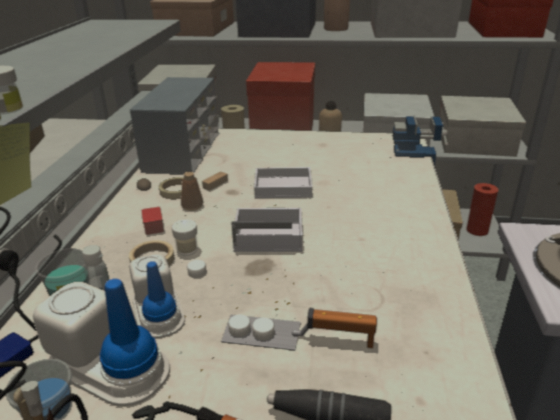

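```bash
python3 - <<'E'
import cv2,numpy as np
a=cv2.imread('pics/top0.png')
b=np.hstack([cv2.resize(a[180:295,150:210],None,fx=5,fy=5,interpolation=2),cv2.resize(a[150:265,250:330],None,fx=5,fy=5,interpolation=2)])
cv2.imwrite('pics/z0.png',b)
a=cv2.imread('pics/side0.png')
cv2.imwrite('pics/z1.png',cv2.resize(a[195:360,210:390],None,fx=3.5,fy=3.5,interpolation=2))
E
```

```text
(no output)
```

View pics/z0.png

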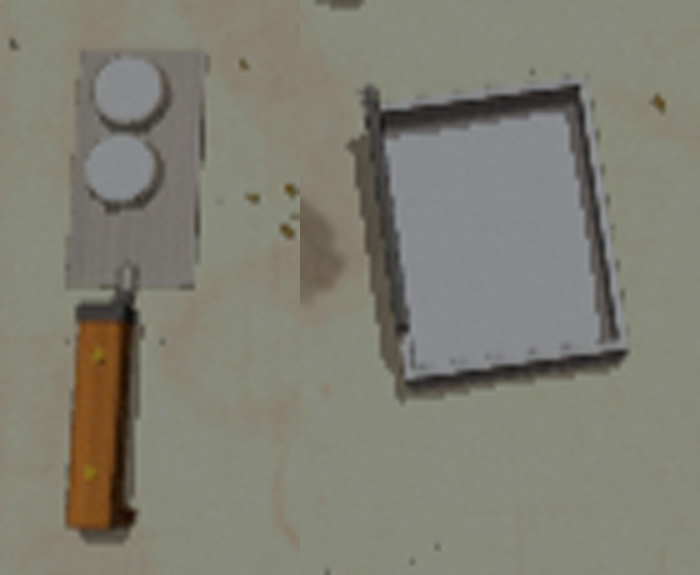

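View pics/z1.png

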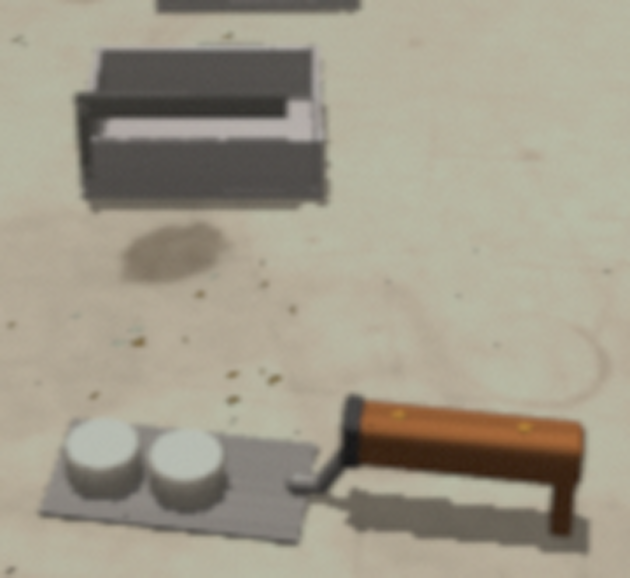

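```bash
python3 - <<'E'
from h import *
p=cams.capture('top')
from scipy.optimize import least_squares
def fit(px,loc,x0):
    px=np.array(px);loc=np.array(loc)
    def f(v):
        c,s=np.cos(v[2]),np.sin(v[2]);X=loc@np.array([[c,-s,0],[s,c,0],[0,0,1]]).T+[v[0],v[1],0]
        return (proj(p,X)-px).ravel()
    r=least_squares(f,x0); print(r.x[:2].round(4),np.degrees(r.x[2]).round(2),r.fun.reshape(-1,2).round(1).tolist()); return r.x
sh=fit([(166,190),(191,190.4),(189,237.6),(163.4,237.4)],[(.06,.032,.003),(.06,-.032,.003),(-.06,-.032,.003),(-.06,.032,.003)],[.609,.237,0])
sh=fit([(166,190),(191,190.4),(189,237.6),(163.4,237.4),(165.4,244),(163.4,285.4)],[(.06,.032,.003),(.06,-.032,.003),(-.06,-.032,.003),(-.06,.032,.003),(-.076,.011,.053),(-.181,.011,.053)],[.609,.237,0])
fit([(306.4,166.4),(315.4,220),(271,225.6)],[(.07,-.055,.04),(-.07,-.055,.04),(-.07,.055,.04)],[.64,-.05,0])
fit([(306.4,166.4),(315.4,220),(271,225.6),(265.6,171.6)],[(.07,-.055,.04),(-.07,-.055,.04),(-.07,.055,.04),(.07,.055,.04)],[.64,-.05,0])
E
```

```text
[0.6103 0.2348] -1.65 [[0.0, 0.5], [0.1, -0.0], [-0.0, -0.3], [-0.1, -0.1]]
[0.6096 0.2349] -1.52 [[-0.1, 0.8], [0.0, 0.2], [-0.0, -0.1], [-0.1, 0.2], [0.4, -2.5], [-0.2, 1.4]]
[ 0.6399 -0.0468] 6.25 [[0.5, -1.2], [0.1, 0.2], [-0.6, 0.9]]
[ 0.6396 -0.0484] 5.6 [[1.5, -0.9], [0.5, 0.6], [-0.3, 0.8], [-1.7, -0.6]]
```

{"api": "jog_arm", "payload": {"deltas": [[[-2.6,3.7,0],[0,0,0]],[[-2.6,3.7,0],[0,0,0]],[[-2.6,3.7,0],[0,0,0]],[[-2.6,3.7,0],[0,0,0]],[[-2.6,3.7,0],[0,0,0]],[[-2.6,3.7,0],[0,0,0]],[[-2.6,3.7,0],[0,0,0]],[[-2.6,3.7,0],[0,0,0]]], "gripper": 1}}

```text
time_s: 1.95
tcp_pos: [0.4741, 0.2852, 0.2301]
orientation: [-0.003, 0.846, 0.534, 0.001]
ft_force: [0.1, 0.6, -0.1]
grip_width: 0.0855
```

{"api": "jog_arm", "payload": {"deltas": [[[0,0,0],[0,0,-0.14]],[[0,0,0],[0,0,-0.14]],[[0,0,0],[0,0,-0.14]],[[0,0,0],[0,0,0]]]}}

```text
time_s: 2.35
tcp_pos: [0.4796, 0.2749, 0.2311]
orientation: [-0.001, 0.716, 0.698, 0.002]
ft_force: [0.4, 0.5, -0.1]
grip_width: 0.0852
```

```bash
cat >> h.py <<'E'
def to(pos,yawx):
    """tool-frame delta to reach pos (m), tool x at yaw deg, tool z straight down"""
    s=st(); M=Rt(s); a=np.radians(yawx)
    T=np.array([[np.cos(a),np.sin(a),0],[np.sin(a),-np.cos(a),0],[0,0,-1]])
    d=M.inv().apply(np.array(pos)-s['tcp_pos'])*100
    print('delta cm',d.round(2),'rotvec',(M.inv()*R.from_matrix(T)).as_rotvec().round(4)); 
E
python3 - <<'E'
from h import *
to([.5,.239,.12],88.4)
for c in ['top','wrist']:
    p=snap(c,c+'1.png')
E
```

```text
t 2.35 p [0.4796 0.2749 0.2311] q [-6.000e-04  7.162e-01  6.979e-01  2.200e-03] F [ 0.4  0.5 -0.1] w 0.0852
delta cm [-3.58  2.11 11.1 ] rotvec [ 0.0022 -0.0039  0.002 ]
```

{"api": "jog_arm", "payload": {"deltas": [[[-1.2,0.7,3.0],[0,0,0]],[[-1.2,0.7,3.0],[0,0,0]],[[-1.2,0.7,3.0],[0,0,0]],[[0,0,1.5],[0,0,0]],[[0,0,0],[0,0,0]]]}}

```text
time_s: 2.95
tcp_pos: [0.5009, 0.2413, 0.1243]
orientation: [-0.0, 0.722, 0.692, 0.005]
ft_force: [-0.1, -0.2, 0.9]
grip_width: 0.0853
```

```bash
python3 - <<'E'
from h import *
to([.5,.239,.022],88.4)
for c in ['top','wrist','side']:
    p=snap(c,c+'2.png')
    try: print(c,[(np.round(d['location'],4).tolist(),round(d['p'],2)) for d in spotter.landmark_of(p,'shovel')[:2]])
    except Exception as e: print(e)
a=cv2.imread('pics/top2.png');cv2.imwrite('pics/z2.png',cv2.resize(a[170:310,100:250],None,fx=4,fy=4,interpolation=2))
E
```

```text
t 2.95 p [0.5009 0.2413 0.1243] q [-4.000e-04  7.223e-01  6.916e-01  4.800e-03] F [-0.1 -0.2  0.9] w 0.0853
delta cm [-0.31 -0.14 10.23] rotvec [ 0.0061 -0.0074 -0.0154]
top []
wrist [([0.6096, 0.2356, 0.0024], 0.63)]
side [([0.6092, 0.2373, -0.004], 0.91)]
```

View pics/wrist2.png

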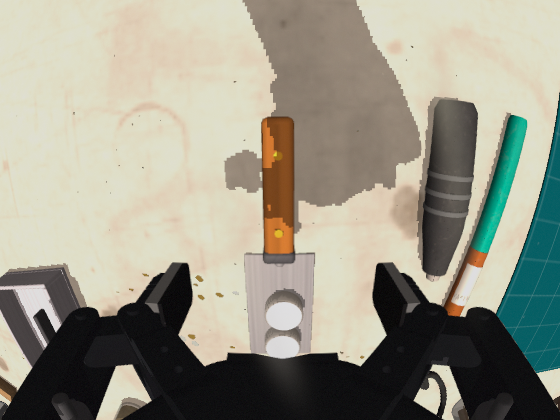

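View pics/side2.png

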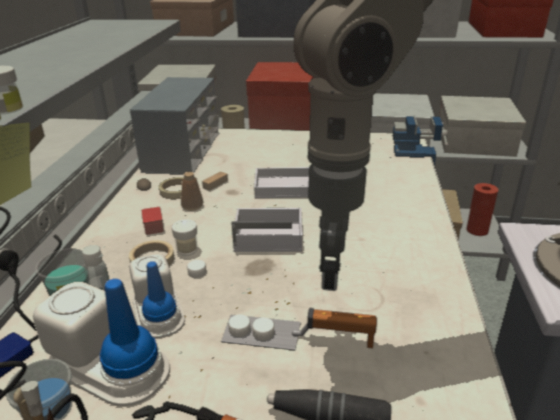

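{"api": "jog_arm", "payload": {"deltas": [[[-0.2,-0.1,3],[0.006,-0.007,-0.015]],[[0,0,3],[0,0,0]],[[0,0,2.5],[0,0,0]],[[0,0,1.0],[0,0,0]],[[0,0,0],[0,0,0]]]}}

```text
time_s: 3.75
tcp_pos: [0.5068, 0.2455, 0.0357]
orientation: [0.002, 0.716, 0.698, 0.009]
ft_force: [-0.5, 0.8, -0.4]
grip_width: 0.0853
```

```bash
python3 - <<'E'
from h import *
to([.5,.2385,.021],88.4)
E
```

```text
t 3.75 p [0.5068 0.2455 0.0357] q [0.0016 0.7158 0.6983 0.0094] F [-0.5  0.8 -0.4] w 0.0853
delta cm [-0.73 -0.69  1.45] rotvec [ 0.0153 -0.0113  0.0032]
```

{"api": "jog_arm", "payload": {"deltas": [[[-0.7,-0.7,0.7],[0.015,-0.011,0.003]],[[0,0,0.6],[0,0,0]],[[0,0,0],[0,0,0]]]}}

```text
time_s: 4.05
tcp_pos: [0.5009, 0.2393, 0.0246]
orientation: [0.0, 0.717, 0.697, 0.002]
ft_force: [0.1, -0.3, -0.1]
grip_width: 0.0849
```

```bash
python3 - <<'E'
from h import *
to([.5,.2385,.021],88.4)
E
```

```text
t 4.05 p [0.5009 0.2393 0.0246] q [4.00e-04 7.17e-01 6.97e-01 1.60e-03] F [ 0.1 -0.3 -0.1] w 0.0849
delta cm [-0.08 -0.09  0.36] rotvec [ 0.0027 -0.0018 -0.0003]
```

{"api": "jog_arm", "payload": {"deltas": [[[-0.1,-0.1,0.35],[0.003,-0.002,0]],[[0,0,0],[0,0,0]],[[0,0,0],[0,0,0]]]}}

```text
time_s: 4.35
tcp_pos: [0.5007, 0.2387, 0.022]
orientation: [0.0, 0.717, 0.697, 0.001]
ft_force: [-0.7, -0.4, 0.2]
grip_width: 0.0853
```

{"api": "jog_arm", "payload": {"deltas": [[[0,0,0],[0,0,0]],[[0,0,0],[0,0,0]],[[0,0,0],[0,0,0]],[[0,0,0],[0,0,0]],[[0,0,0],[0,0,0]],[[0,0,0],[0,0,0]],[[0,0,0],[0,0,0]],[[0,0,0],[0,0,0]]], "gripper": -1}}

```text
time_s: 5.15
tcp_pos: [0.5012, 0.2391, 0.0227]
orientation: [0.0, 0.717, 0.697, 0.001]
ft_force: [0.4, 0.6, 0.6]
grip_width: 0.0215
```

```bash
python3 - <<'E'
from h import *
to([.5,.2385,.021],88.4)
for c in ['wrist','side']:
    p=snap(c,c+'3.png')
    for n in ('shovel','cap_rear','cap_front'): print(c,n,[(np.round(d['location'],4).tolist(),round(d['p'],2)) for d in spotter.landmark_of(p,n)[:2]])
E
```

```text
t 5.15 p [0.5012 0.2391 0.0227] q [3.000e-04 7.171e-01 6.970e-01 1.400e-03] F [0.4 0.6 0.6] w 0.0215
delta cm [-0.06 -0.12  0.17] rotvec [ 0.0024 -0.0016 -0.0006]
wrist shovel []
wrist cap_rear []
wrist cap_front []
side shovel [([0.6083, 0.2356, -0.0024], 0.72)]
side cap_rear []
side cap_front [([0.6461, 0.2339, 0.0029], 0.67)]
```

View pics/wrist3.png

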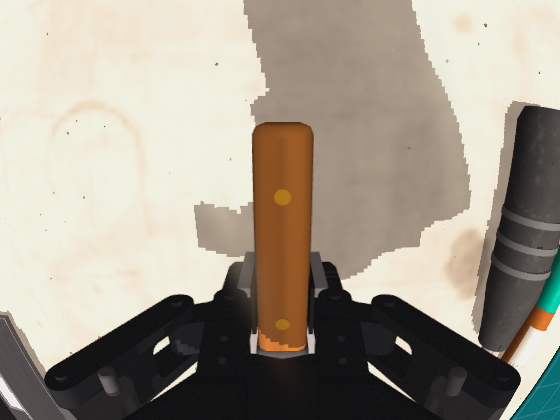

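View pics/side3.png

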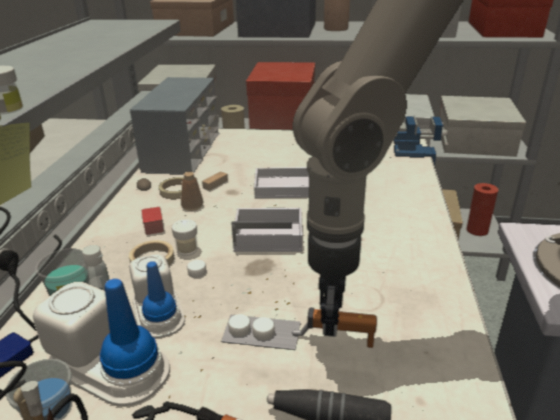

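{"api": "jog_arm", "payload": {"deltas": [[[0,0,-0.3],[0,0,0]],[[0,0,-0.5],[0,0,0]],[[0,0,-0.8],[0,0,0]],[[0,0,-0.8],[0,0,0]],[[0,0,-0.6],[0,0,0]],[[0,0,-0.3],[0,0,0]],[[0,0,0],[0,0,0]]]}}

```text
time_s: 6.25
tcp_pos: [0.5003, 0.2385, 0.0585]
orientation: [0.0, 0.717, 0.697, 0.001]
ft_force: [0.6, 0.2, -2.4]
grip_width: 0.0211
```

```bash
python3 - <<'E'
from h import *
to([.501,.239,.14],88.4)
p=snap('side','side4.png')
a=cv2.imread('pics/side4.png');cv2.imwrite('pics/z4.png',cv2.resize(a[250:370,200:400],None,fx=4,fy=4,interpolation=2))
E
```

```text
t 6.25 p [0.5003 0.2385 0.0585] q [1.000e-04 7.171e-01 6.969e-01 7.000e-04] F [ 0.6  0.2 -2.4] w 0.0211
delta cm [ 0.06  0.07 -8.15] rotvec [ 0.0012 -0.0009 -0.0007]
```

View pics/z4.png

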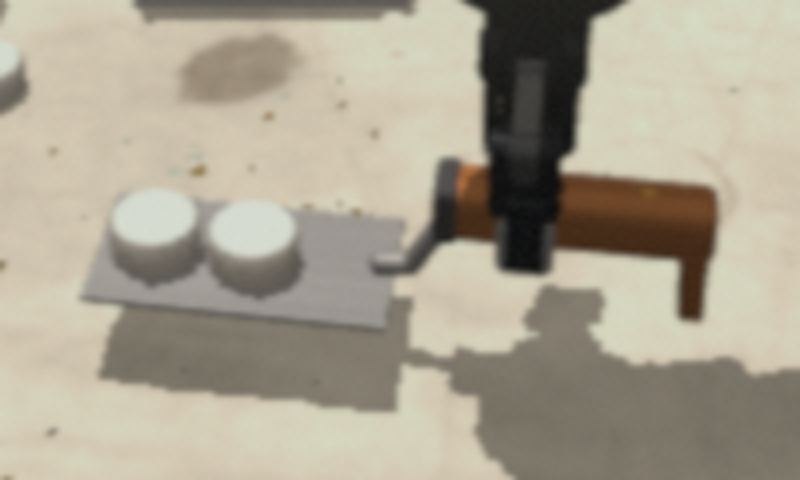

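{"api": "jog_arm", "payload": {"deltas": [[[0,0,-0.6],[0,0,0]],[[0,0,-1.0],[0,0,0]],[[0,0,-1.2],[0,0,0]],[[0,0,-1.2],[0,0,0]],[[0,0,-1.2],[0,0,0]],[[0,0,-1.0],[0,0,0]],[[0,0,-0.6],[0,0,0]],[[0,0,0],[0,0,0]]]}}

```text
time_s: 7.1
tcp_pos: [0.5004, 0.2385, 0.1331]
orientation: [0.0, 0.717, 0.697, 0.001]
ft_force: [0.2, -0.2, -1.6]
grip_width: 0.0209
```

```bash
cat >> h.py <<'E'
TX,TY,TW=.6397,-.0478,5.9
def tray(x,y,z,yaw=TW):
    """TCP for shovel origin at tray x,y (m), underside z"""
    a=np.radians(TW);b=np.radians(yaw)
    o=np.array([TX+np.cos(a)*x-np.sin(a)*y,TY+np.sin(a)*x+np.cos(a)*y])
    g=o+[np.cos(b)*-.1088-np.sin(b)*.0003,np.sin(b)*-.1088+np.cos(b)*.0003]
    return [g[0],g[1],z+.0227]
E
python3 - <<'E'
from h import *
print(tray(-.025,-.005,.11))
to(tray(-.025,-.005,.11),90+TW)
p=snap('side','side5.png'); q=snap('top','top5.png')
for n in ['shovel','cap_front','cap_rear','wiper_tray','wiper_gap']:
  for c in (p,q): print(n,[(np.round(d['location'],4).tolist(),round(d['p'],2)) for d in spotter.landmark_of(c,n)[:2]])
E
```

```text
[np.float64(0.5070918879926223), np.float64(-0.06622874466258434), 0.1327]
t 7.1 p [0.5004 0.2385 0.1331] q [2.000e-04 7.171e-01 6.969e-01 1.100e-03] F [ 0.2 -0.2 -1.6] w 0.0209
delta cm [-30.44   1.54   0.  ] rotvec [ 0.0019 -0.0012 -0.1316]
shovel [([0.6081, 0.2378, 0.1078], 0.69), ([0.6409, -0.0517, 0.0008], 0.51)]
shovel [([0.6067, 0.2321, 0.1102], 0.96), ([0.642, -0.0497, -0.001], 0.62)]
cap_front [([0.6487, 0.2363, 0.11], 0.88)]
cap_front [([0.647, 0.2393, 0.1112], 0.64)]
cap_rear [([0.6121, 0.2383, 0.1145], 0.73)]
cap_rear [([0.6468, 0.2455, 0.1126], 0.67), ([0.6067, 0.237, 0.1113], 0.58)]
wiper_tray []
wiper_tray []
wiper_gap [([0.6338, 0.0032, 0.0432], 0.68)]
wiper_gap [([0.6356, 0.0003, 0.0378], 0.73)]
```

View pics/side5.png

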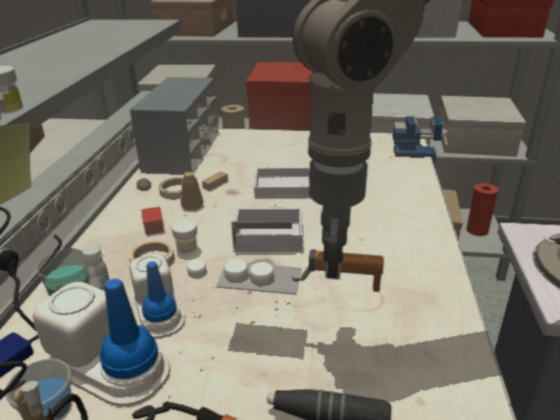

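View pics/top5.png

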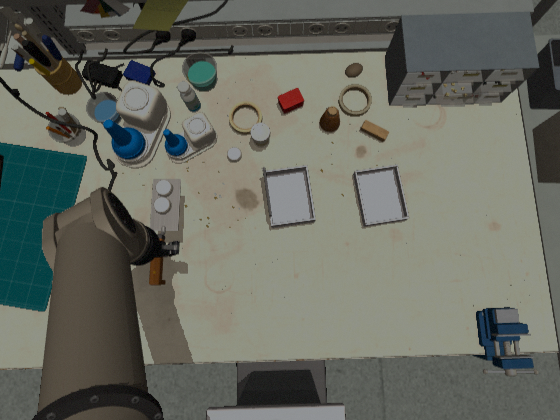

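{"api": "jog_arm", "payload": {"deltas": [[[-0.5,0,0],[0,0,-0.02]],[[-0.9,0,0],[0,0,-0.02]],[[-1.3,0,0],[0,0,-0.02]],[[-1.6,0,0],[0,0,-0.02]],[[-1.6,0,0],[0,0,-0.02]],[[-1.6,0,0],[0,0,-0.02]],[[-1.6,0,0],[0,0,-0.01]],[[-1.6,0,0],[0,0,0]]]}}

```text
time_s: 8.5
tcp_pos: [0.5055, 0.1279, 0.1315]
orientation: [-0.0, 0.664, 0.748, 0.0]
ft_force: [-0.2, -0.7, -1.7]
grip_width: 0.021
```

{"api": "jog_arm", "payload": {"deltas": [[[-1.6,0,0],[0,0,0]],[[-1.6,0,0],[0,0,0]],[[-1.6,0,0],[0,0,0]],[[-1.6,0,0],[0,0,0]],[[-1.4,0,0],[0,0,0]],[[-1.0,0,0],[0,0,0]],[[-0.6,0,0],[0,0,0]],[[-0.2,0,0],[0,0,0]]]}}

```text
time_s: 9.3
tcp_pos: [0.5166, 0.0228, 0.132]
orientation: [0.001, 0.664, 0.748, -0.0]
ft_force: [-0.6, -0.2, -1.8]
grip_width: 0.0211
```

```bash
python3 - <<'E'
from h import *
to(tray(-.017,-.003,.11),90+TW)
p=snap('side','side6.png')
for n in ['shovel','cap_front','cap_rear']:
  for c in (p,): print(n,[(np.round(d['location'],4).tolist(),round(d['p'],2)) for d in spotter.landmark_of(c,n)[:2]])
E
```

```text
t 9.3 p [0.5166 0.0228 0.132 ] q [ 5.000e-04  6.637e-01  7.480e-01 -4.000e-04] F [-0.6 -0.2 -1.8] w 0.0211
delta cm [-8.54 -1.2  -0.06] rotvec [0.     0.0014 0.0163]
shovel [([0.6241, 0.0364, 0.1104], 0.64)]
cap_front [([0.6624, 0.0432, 0.1106], 0.52)]
cap_rear [([0.626, 0.0387, 0.1133], 0.74)]
```

View pics/side6.png

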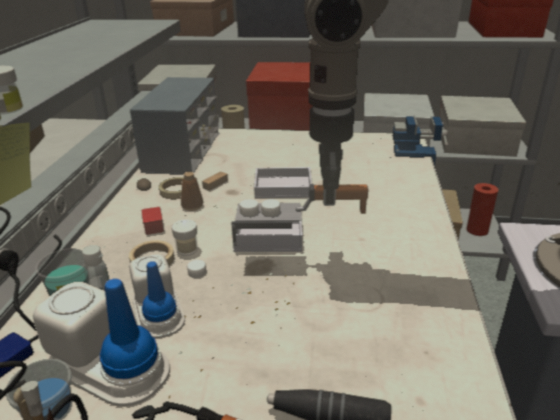

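{"api": "jog_arm", "payload": {"deltas": [[[-0.6,-0.1,0],[0,0,0.008]],[[-1.0,-0.2,0],[0,0,0.008]],[[-1.5,-0.2,0],[0,0,0]],[[-1.6,-0.2,0],[0,0,0]],[[-1.6,-0.2,0],[0,0,0]],[[-1.2,-0.2,0],[0,0,0]],[[-0.7,0,0],[0,0,0]],[[-0.2,0,0],[0,0,0]]]}}

```text
time_s: 10.3
tcp_pos: [0.5139, -0.0645, 0.1319]
orientation: [0.0, 0.669, 0.744, -0.0]
ft_force: [-0.3, -0.4, -1.8]
grip_width: 0.0208
```

```bash
python3 - <<'E'
from h import *
to(tray(-.017,-.003,.06),90+TW)
p=snap('side','side7.png'); q=snap('top','top7.png'); w=snap('wrist','wrist7.png')
for n in ['shovel','cap_front','cap_rear','wiper_gap']:
  for c in (p,q): print(n,[(np.round(d['location'],4).tolist(),round(d['p'],2)) for d in spotter.landmark_of(c,n)[:2]])
b=np.vstack([cv2.resize(p['pixels'][170:270,200:400],None,fx=3,fy=3,interpolation=2),cv2.resize(q['pixels'][150:250,200:400],None,fx=3,fy=3,interpolation=2)])
cv2.imwrite('pics/z7.png',b)
E
```

```text
t 10.3 p [ 0.5139 -0.0645  0.1319] q [ 2.000e-04  6.687e-01  7.436e-01 -4.000e-04] F [-0.3 -0.4 -1.8] w 0.0208
delta cm [0.1  0.11 4.92] rotvec [-0.0003  0.0008  0.003 ]
shovel [([0.62, -0.0511, 0.1082], 0.82)]
shovel [([0.6205, -0.0523, 0.1106], 0.66)]
cap_front [([0.6593, -0.0472, 0.1108], 0.6)]
cap_front [([0.6602, -0.0441, 0.1101], 0.67)]
cap_rear [([0.6208, -0.0499, 0.1123], 0.8)]
cap_rear []
wiper_gap [([0.6232, -0.0487, 0.1139], 0.73), ([0.6357, 0.004, 0.0377], 0.55)]
wiper_gap [([0.6349, 0.0024, 0.0382], 0.83)]
```

View pics/z7.png

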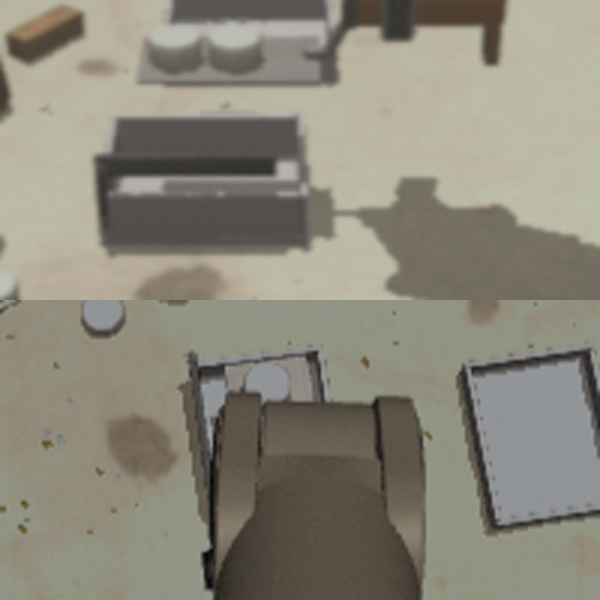

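View pics/wrist7.png

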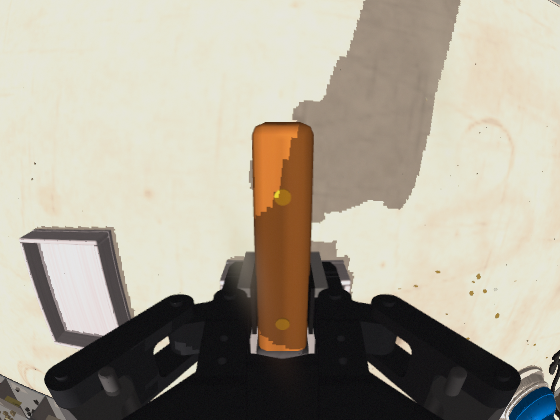

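{"api": "jog_arm", "payload": {"deltas": [[[0.05,0.2,0.5],[0,0,0]],[[0.05,0.2,1.0],[0,0,0]],[[0,0,1.2],[0,0,0]],[[0,0,1.2],[0,0,0]],[[0,0,1.0],[0,0,0]],[[0,0,0.7],[0,0,0]],[[0,0,0.2],[0,0,0]],[[0,0,0],[0,0,0]]]}}

```text
time_s: 11.65
tcp_pos: [0.5171, -0.0612, 0.067]
orientation: [-0.001, 0.668, 0.744, -0.001]
ft_force: [-0.0, -0.2, -3.0]
grip_width: 0.0213
```

```bash
python3 - <<'E'
from h import *
to(tray(-.015,-.003,.04),90+TW)
p=snap('side','side8.png')
b=cv2.resize(p['pixels'][170:270,200:400],None,fx=4,fy=4,interpolation=2)
cv2.imwrite('pics/z8.png',b)
E
```

```text
t 11.65 p [ 0.5171 -0.0612  0.067 ] q [-0.0011  0.6677  0.7444 -0.0013] F [-0.  -0.2 -3. ] w 0.0213
delta cm [-0.19 -0.05  0.43] rotvec [-0.0034  0.0001  0.0055]
```

View pics/z8.png

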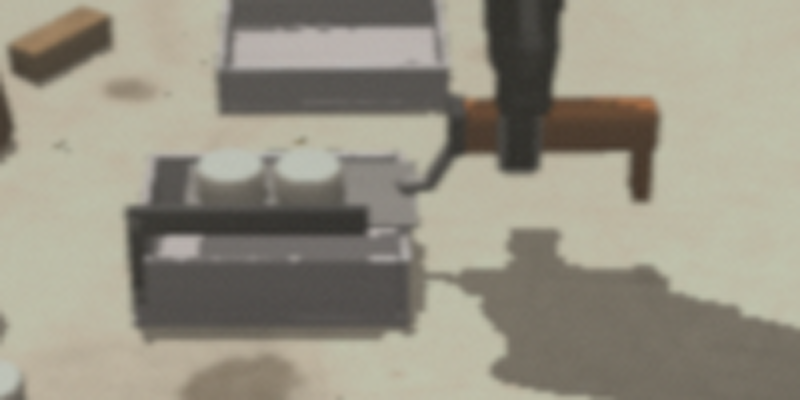

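{"api": "jog_arm", "payload": {"deltas": [[[-0.1,0,0.15],[-0.003,0,0.005]],[[0,0,0.1],[0,0,0]],[[0,0,0.05],[0,0,0]],[[0,0,0],[0,0,0]]]}}

```text
time_s: 12.1
tcp_pos: [0.5184, -0.0625, 0.0654]
orientation: [0.001, 0.67, 0.742, 0.001]
ft_force: [0.2, 0.1, -2.4]
grip_width: 0.0211
```

{"api": "jog_arm", "payload": {"deltas": [[[0,0,0.1],[0,0,0]],[[0,0,0],[0,0,0]]]}}

```text
time_s: 12.3
tcp_pos: [0.5187, -0.0624, 0.0646]
orientation: [0.001, 0.67, 0.743, 0.001]
ft_force: [0.3, -0.2, -3.1]
grip_width: 0.021
```

```bash
python3 - <<'E'
from h import *
to(tray(-.015,-.003,.04),90+TW)
E
```

```text
t 12.3 p [ 0.5187 -0.0624  0.0646] q [0.0015 0.6698 0.7425 0.0013] F [ 0.3 -0.2 -3.1] w 0.021
delta cm [-0.06 -0.19  0.19] rotvec [ 0.0039  0.0005 -0.0001]
```

{"api": "jog_arm", "payload": {"deltas": [[[-0.05,-0.2,0.1],[0,0,0]],[[0,0,0],[0,0,0]]]}}

```text
time_s: 12.5
tcp_pos: [0.5166, -0.0632, 0.0636]
orientation: [0.001, 0.67, 0.743, 0.001]
ft_force: [0.2, 0.6, -2.3]
grip_width: 0.0212
```

{"api": "jog_arm", "payload": {"deltas": [[[0,0,0.1],[0,0,0]],[[0,0,0],[0,0,0]]]}}

```text
time_s: 12.7
tcp_pos: [0.5167, -0.0632, 0.0626]
orientation: [0.002, 0.67, 0.743, 0.001]
ft_force: [-0.7, 0.6, -2.6]
grip_width: 0.0211
```

```bash
python3 - <<'E'
from h import *
to(tray(-.015,-.003,.04),90+TW)
E
```

```text
t 12.7 p [ 0.5167 -0.0632  0.0626] q [0.0016 0.6698 0.7425 0.0014] F [-0.7  0.6 -2.6] w 0.0211
delta cm [-0.    0.01 -0.01] rotvec [ 0.0041  0.0005 -0.0001]
```

{"api": "jog_arm", "payload": {"deltas": [[[0,0,0.08],[0,0,0]],[[0,0,0],[0,0,0]]]}}

```text
time_s: 12.9
tcp_pos: [0.5167, -0.0632, 0.0624]
orientation: [0.002, 0.67, 0.742, 0.001]
ft_force: [0.5, -0.3, 0.4]
grip_width: 0.0209
```

{"api": "jog_arm", "payload": {"deltas": [[[0,0,0.08],[0,0,0]],[[0,0,0],[0,0,0]]]}}

```text
time_s: 13.1
tcp_pos: [0.5167, -0.0632, 0.0624]
orientation: [0.002, 0.67, 0.742, 0.002]
ft_force: [-0.8, -0.2, 1.2]
grip_width: 0.0211
```

{"api": "jog_arm", "payload": {"deltas": [[[0,0,-0.15],[0,0,0]],[[0.4,0,0],[0,0,0]],[[0.6,0,0],[0,0,0]],[[0.6,0,0],[0,0,0]],[[0.6,0,0],[0,0,0]],[[0.3,0,0],[0,0,0]],[[0,0,0],[0,0,0]]]}}

```text
time_s: 13.8
tcp_pos: [0.5135, -0.0351, 0.063]
orientation: [0.001, 0.669, 0.743, 0.001]
ft_force: [0.3, 0.5, -2.0]
grip_width: 0.0212
```

```bash
python3 - <<'E'
from h import *
to(tray(-.015,.024,.04),90+TW)
p=snap('side','side9.png')
b=cv2.resize(p['pixels'][170:270,200:400],None,fx=4,fy=4,interpolation=2)
cv2.imwrite('pics/z9.png',b)
E
```

```text
t 13.8 p [ 0.5135 -0.0351  0.063 ] q [0.001  0.6693 0.743  0.0013] F [ 0.3  0.5 -2. ] w 0.0212
delta cm [-0.13  0.04  0.03] rotvec [ 0.0034 -0.0003  0.0012]
```

View pics/z9.png

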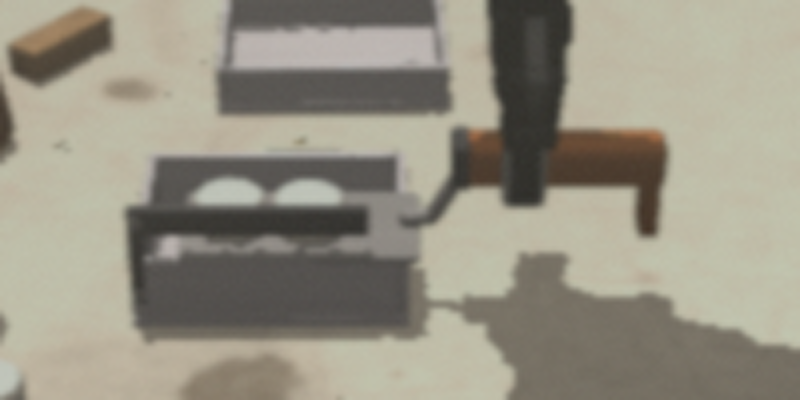

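{"api": "jog_arm", "payload": {"deltas": [[[0,0,0.12],[0,0,0]],[[0,0,0.1],[0,0,0]],[[0.3,0,0.1],[0,0,0]],[[0.5,0,0.1],[0,0,0]],[[0.5,0,0.1],[0,0,0]]]}}

```text
time_s: 14.35
tcp_pos: [0.5144, -0.0299, 0.0619]
orientation: [0.005, 0.673, 0.739, 0.001]
ft_force: [-1.9, -5.2, 5.1]
grip_width: 0.0211
```

```bash
python3 - <<'E'
from h import *
to(tray(-.015,.095,.04),90+TW)
p=snap('side','side10.png')
b=cv2.resize(p['pixels'][170:270,200:400],None,fx=4,fy=4,interpolation=2)
cv2.imwrite('pics/z10.png',b)
E
```

```text
t 14.35 p [ 0.5144 -0.0299  0.0619] q [0.005  0.6733 0.7394 0.0013] F [-1.9 -5.2  5.1] w 0.0211
delta cm [ 6.46 -0.16 -0.11] rotvec [ 0.0087  0.0056 -0.0095]
```

View pics/z10.png

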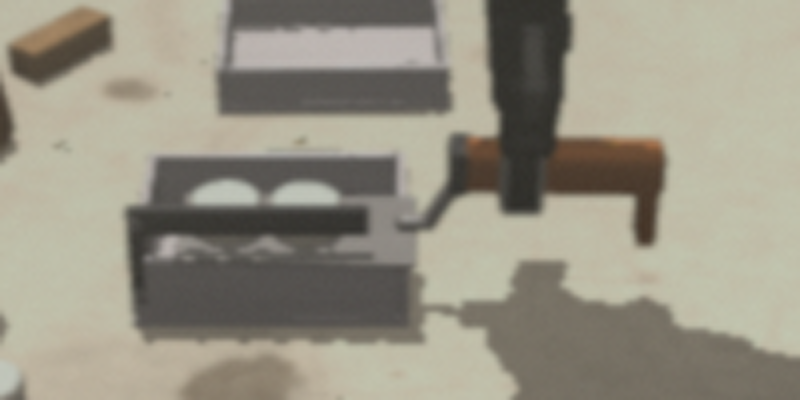

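{"api": "jog_arm", "payload": {"deltas": [[[0.3,0,0],[0,0,-0.009]],[[0.6,0,0.03],[0,0,0]],[[0.7,0,0.03],[0,0,0]],[[0.7,0,0.03],[0,0,0]]]}}

```text
time_s: 14.8
tcp_pos: [0.5137, -0.0088, 0.0617]
orientation: [0.007, 0.672, 0.741, 0.002]
ft_force: [0.3, -4.5, 3.1]
grip_width: 0.021
```

```bash
python3 - <<'E'
from h import *
to(tray(-.015,.095,.04),90+TW)
p=snap('side','side11.png')
b=cv2.resize(p['pixels'][190:270,220:350],None,fx=6,fy=6,interpolation=2)
cv2.imwrite('pics/z11.png',b)
E
```

```text
t 14.8 p [ 0.5137 -0.0088  0.0617] q [0.0071 0.6718 0.7407 0.0019] F [ 0.3 -4.5  3.1] w 0.021
delta cm [ 4.35 -0.27 -0.13] rotvec [ 0.0123  0.0079 -0.0056]
```

View pics/z11.png

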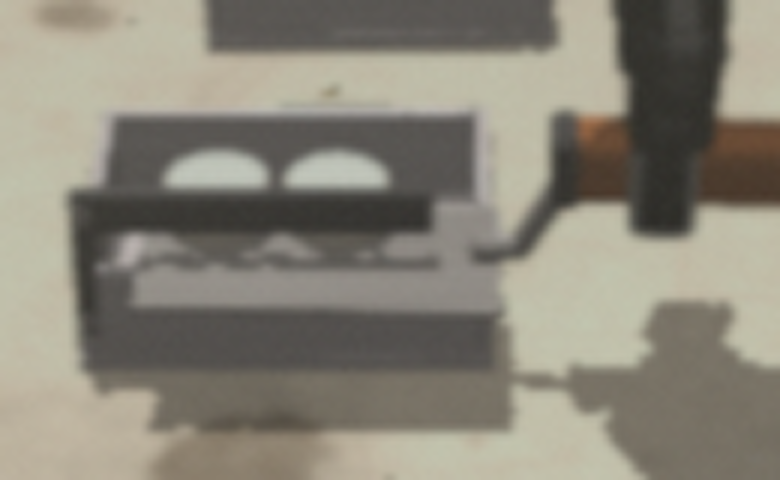

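{"api": "jog_arm", "payload": {"deltas": [[[0.6,-0.1,0],[0.004,0.003,-0.003]],[[0.7,-0.1,0.03],[0,0,0]],[[0.7,0,0.03],[0,0,0]],[[0.7,0,0.02],[0,0,0]]]}}

```text
time_s: 15.25
tcp_pos: [0.5101, 0.0204, 0.0615]
orientation: [0.006, 0.671, 0.742, 0.002]
ft_force: [-0.0, -2.7, 3.4]
grip_width: 0.0215
```

```bash
python3 - <<'E'
from h import *
to(tray(-.015,.095,.04),90+TW)
p=snap('side','side12.png')
b=cv2.resize(p['pixels'][190:270,220:350],None,fx=6,fy=6,interpolation=2)
cv2.imwrite('pics/z12.png',b)
E
```

```text
t 15.25 p [0.5101 0.0204 0.0615] q [0.0056 0.6705 0.7419 0.0023] F [-0.  -2.7  3.4] w 0.0215
delta cm [ 1.41 -0.19 -0.13] rotvec [ 0.0109  0.0051 -0.0021]
```

View pics/z12.png

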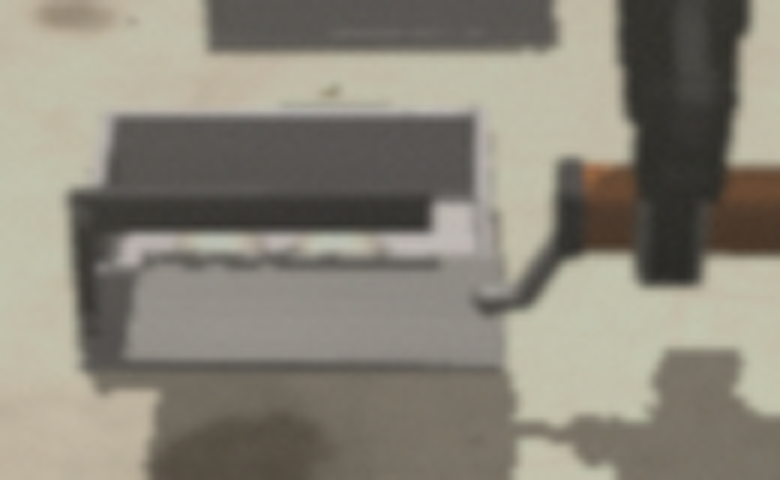

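{"api": "jog_arm", "payload": {"deltas": [[[0.7,-0.1,0.02],[0,0,0]],[[0.8,0,0.01],[0,0,0]],[[0.8,0,0],[0,0,0]],[[0.8,0,0],[0,0,0]],[[0.8,0,0],[0,0,0]],[[0.6,0,0],[0,0,0]],[[0,0,0],[0,0,0]]]}}

```text
time_s: 16.0
tcp_pos: [0.4995, 0.0758, 0.0586]
orientation: [0.001, 0.667, 0.745, 0.001]
ft_force: [0.1, -0.2, -0.9]
grip_width: 0.0211
```

```bash
python3 - <<'E'
from h import *
to(tray(-.03,.24,.04),90)
p=snap('side','side13.png'); q=snap('top','top13.png')
for n in ['shovel','cap_front','cap_rear']:
  for c in (p,q): print(n,[(np.round(d['location'],4).tolist(),round(d['p'],2)) for d in spotter.landmark_of(c,n)[:3]])
E
```

```text
t 16.0 p [0.4995 0.0758 0.0586] q [0.0014 0.667  0.7451 0.0009] F [ 0.1 -0.2 -0.9] w 0.0211
delta cm [10.3  -1.12 -0.42] rotvec [0.0033 0.0007 0.1105]
shovel [([0.6066, 0.0888, 0.035], 0.94)]
shovel [([0.6076, 0.0893, 0.0345], 0.93), ([0.6362, 0.0038, 0.0359], 0.51)]
cap_front [([0.6569, -0.0041, 0.0228], 0.63)]
cap_front [([0.66, -0.0018, 0.0218], 0.65)]
cap_rear [([0.6232, -0.01, 0.0225], 0.52)]
cap_rear [([0.6208, -0.0084, 0.0222], 0.67)]
```

View pics/side13.png

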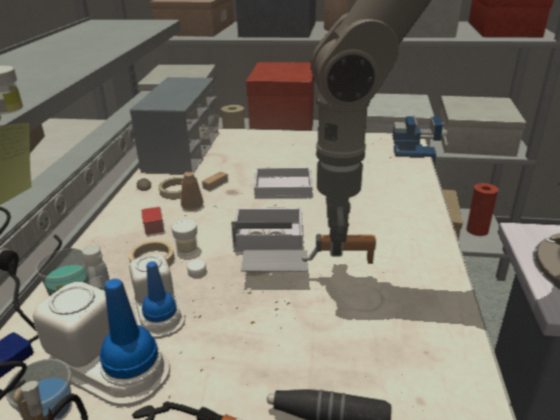

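View pics/top13.png

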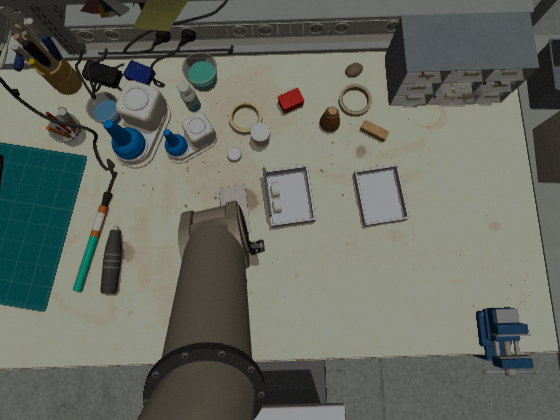

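{"api": "jog_arm", "payload": {"deltas": [[[0.8,-0.1,0],[0.003,0,0.015]],[[1.4,-0.1,0],[0,0,0.015]],[[1.6,-0.1,0],[0,0,0.015]],[[1.6,-0.1,0],[0,0,0.015]],[[1.6,-0.1,0],[0,0,0.015]],[[1.2,0,0.5],[0,0,0.015]],[[0.6,0,0.8],[0,0,0]],[[0,0,0.8],[0,0,0]]]}}

```text
time_s: 17.2
tcp_pos: [0.4895, 0.1674, 0.0377]
orientation: [0.001, 0.704, 0.71, 0.001]
ft_force: [0.0, -0.0, -2.9]
grip_width: 0.0214
```

{"api": "jog_arm", "payload": {"deltas": [[[0,0,0.4],[0,0,0]],[[0,0,0],[0,0,0]]]}}

```text
time_s: 17.4
tcp_pos: [0.4884, 0.1661, 0.0318]
orientation: [0.0, 0.704, 0.71, -0.001]
ft_force: [0.3, 0.5, -2.2]
grip_width: 0.021
```

```bash
python3 - <<'E'
from h import *
to([.495,.17,.0227],90)
p=snap('side','side14.png')
b=cv2.resize(p['pixels'][220:360,200:400],None,fx=4,fy=4,interpolation=2)
cv2.imwrite('pics/z14.png',b)
print([(np.round(d['location'],4).tolist(),round(d['p'],2)) for d in spotter.landmark_of(p,'shovel')[:3]])
E
```

```text
t 17.4 p [0.4884 0.1661 0.0318] q [ 2.000e-04  7.045e-01  7.098e-01 -6.000e-04] F [ 0.3  0.5 -2.2] w 0.021
delta cm [0.38 0.67 0.91] rotvec [-0.0005  0.001   0.0075]
[([0.596, 0.1688, 0.0065], 0.92), ([0.6578, -0.0076, 0.0204], 0.3)]
```

View pics/z14.png

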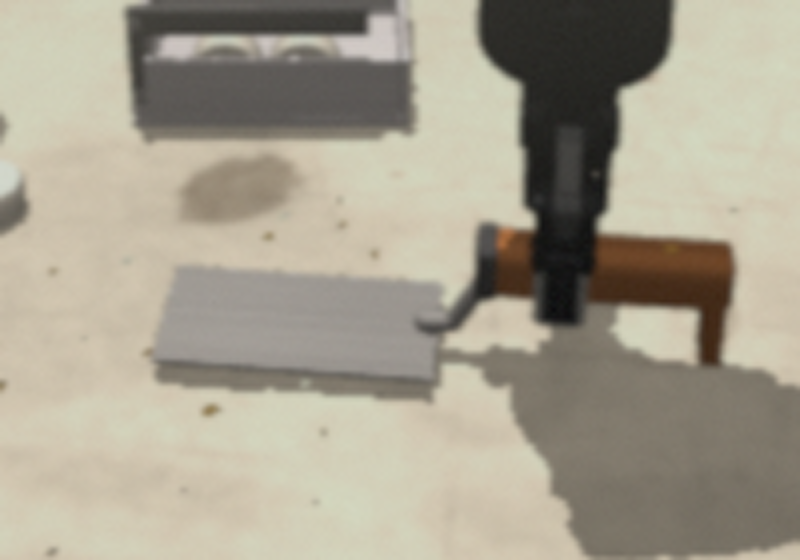

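Blade empty, clear area beneath. Lower to contact.

{"api": "jog_arm", "payload": {"deltas": [[[0,0,0.3],[0,0,0]],[[0,0,0.3],[0,0,0]],[[0,0,0.15],[0,0,0]],[[0,0,0],[0,0,0]]]}}

```text
time_s: 17.9
tcp_pos: [0.4895, 0.1647, 0.0249]
orientation: [0.001, 0.706, 0.709, 0.0]
ft_force: [0.2, -0.2, -1.2]
grip_width: 0.0211
```

{"api": "jog_arm", "payload": {"deltas": [[[0,0,0.1],[0,0,0]],[[0,0,0],[0,0,0]]]}}

```text
time_s: 18.1
tcp_pos: [0.4896, 0.1647, 0.0239]
orientation: [0.001, 0.706, 0.709, 0.0]
ft_force: [0.0, 0.6, -1.6]
grip_width: 0.0215
```

{"api": "jog_arm", "payload": {"deltas": [[[0,0,0.1],[0,0,0]],[[0,0,0],[0,0,0]]]}}

```text
time_s: 18.3
tcp_pos: [0.4897, 0.1648, 0.023]
orientation: [0.001, 0.706, 0.709, 0.0]
ft_force: [-0.1, -0.5, -1.7]
grip_width: 0.0215
```

{"api": "jog_arm", "payload": {"deltas": [[[0,0,0.05],[0,0,0]],[[0,0,0],[0,0,0]]]}}

```text
time_s: 18.5
tcp_pos: [0.4899, 0.1649, 0.0227]
orientation: [0.001, 0.705, 0.709, 0.001]
ft_force: [0.2, -0.5, -1.8]
grip_width: 0.0212
```

{"api": "jog_arm", "payload": {"deltas": [[[0,0,0.06],[0,0,0]],[[0,0,0],[0,0,0]]]}}

```text
time_s: 18.7
tcp_pos: [0.4899, 0.165, 0.0227]
orientation: [0.001, 0.706, 0.709, 0.001]
ft_force: [0.4, -0.3, -1.6]
grip_width: 0.0212
```

{"api": "jog_arm", "payload": {"deltas": [[[0,0,0.06],[0,0,0]],[[0,0,0],[0,0,0]]]}}

```text
time_s: 18.9
tcp_pos: [0.4901, 0.1651, 0.0227]
orientation: [0.001, 0.705, 0.709, 0.001]
ft_force: [0.3, 0.8, -2.0]
grip_width: 0.021
```

{"api": "jog_arm", "payload": {"deltas": [[[0,0,0.1],[0,0,0]],[[0,0,0],[0,0,0]]]}}

```text
time_s: 19.1
tcp_pos: [0.4902, 0.1652, 0.0228]
orientation: [0.001, 0.705, 0.709, 0.001]
ft_force: [0.1, 0.1, -1.4]
grip_width: 0.0211
```

{"api": "jog_arm", "payload": {"deltas": [[[0,0,0.1],[0,0,0]],[[0,0,0],[0,0,0]]]}}

```text
time_s: 19.3
tcp_pos: [0.4904, 0.1653, 0.0227]
orientation: [0.001, 0.706, 0.709, 0.001]
ft_force: [-0.5, -0.9, -1.3]
grip_width: 0.0212
```

{"api": "jog_arm", "payload": {"deltas": [[[0,0,0],[0,0,0]],[[0,0,0],[0,0,0]],[[0,0,0],[0,0,0]],[[0,0,0],[0,0,0]],[[0,0,0],[0,0,0]],[[0,0,0],[0,0,0]],[[0,0,0],[0,0,0]],[[0,0,0],[0,0,0]]], "gripper": 1}}

```text
time_s: 20.1
tcp_pos: [0.491, 0.1656, 0.022]
orientation: [0.001, 0.705, 0.709, 0.002]
ft_force: [0.6, 0.4, -0.4]
grip_width: 0.0852
```

{"api": "jog_arm", "payload": {"deltas": [[[0,0,-0.5],[0,0,0]],[[0,0,-1.5],[0,0,0]],[[0,0,-2.5],[0,0,0]],[[0,0,-3],[0,0,0]],[[0,0,-3],[0,0,0]],[[0,0,-2],[0,0,0]],[[0,0,0],[0,0,0]]]}}

```text
time_s: 20.8
tcp_pos: [0.4898, 0.165, 0.1529]
orientation: [0.001, 0.706, 0.709, 0.001]
ft_force: [0.5, 0.0, 0.5]
grip_width: 0.0855
```

```bash
python3 - <<'E'
from h import *
st()
p=snap('side','side15.png'); q=snap('top','top15.png')
for n in ['shovel','cap_front','cap_rear']:
  for c in (p,q): print(n,[(np.round(d['location'],4).tolist(),round(d['p'],2)) for d in spotter.landmark_of(c,n)[:3]])
E
```

```text
t 20.8 p [0.4898 0.165  0.1529] q [5.000e-04 7.056e-01 7.086e-01 9.000e-04] F [0.5 0.  0.5] w 0.0855
shovel [([0.5975, 0.1665, -0.002], 0.61)]
shovel [([0.6004, 0.1631, -0.0024], 0.89)]
cap_front [([0.6594, -0.0015, 0.025], 0.55)]
cap_front [([0.6599, 0.0002, 0.0232], 0.47)]
cap_rear [([0.6262, -0.0091, 0.0223], 0.63)]
cap_rear [([0.62, -0.0108, 0.0233], 0.43)]
```

View pics/side15.png

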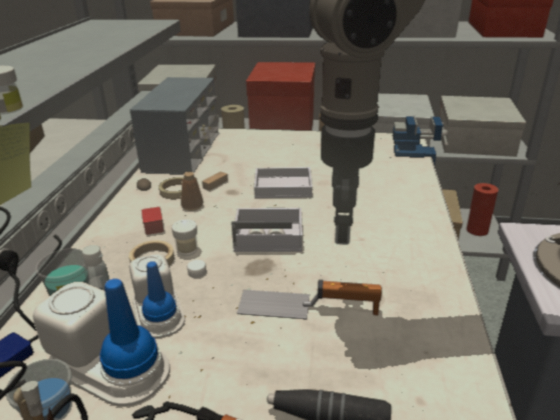

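```bash
python3 - <<'E'
import cv2,numpy as np
a=cv2.imread('pics/top15.png');b=cv2.imread('pics/side15.png')
cv2.imwrite('pics/z15.png',np.hstack([cv2.resize(a[155:235,255:325],None,fx=6,fy=6,interpolation=2),cv2.resize(b[200:260,225:285],None,fx=6,fy=8,interpolation=2)]))
E
```

```text
(no output)
```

View pics/z15.png

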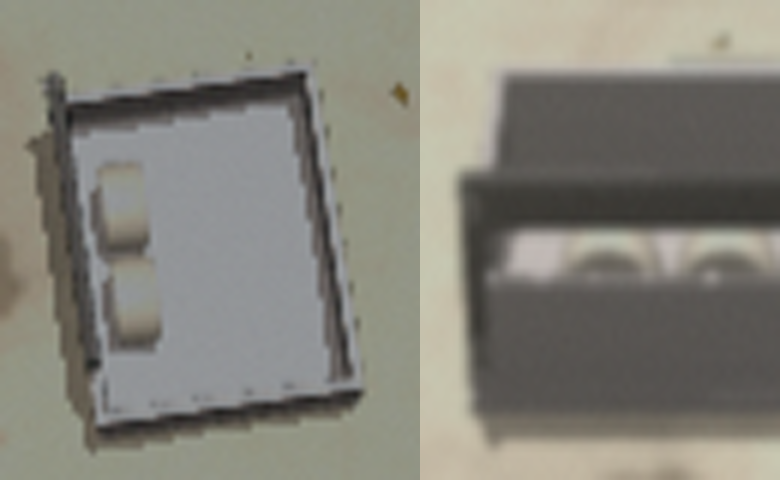

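Both caps stand on edge inside the tray by the +y wall, at rest and below the rim. The shovel is flat on the bench and the gripper is clear, so I'm handing in.

```bash
python3 - <<'E'
from h import *
print(arm.job_done()); st()
E
```

```text
the job is handed in; nothing more can be done
None
the job is handed in; nothing more can be done
```

The job is done and handed in at about 21 s. I took the shovel by its handle and carried it level to the barred tray. I laid it on the near rim, pressed lightly (about 3–7 N) and slid it out under the bar, which scraped both caps into the tray. I then set the empty shovel flat on the bench and let go.

- **Caps:** the last top and side pictures show both caps inside the tray, standing on their edges by the bar-side wall, not lying flat. Their positions were within a few mm of the earlier readings, so they are at rest.
- **Shovel:** it lies empty on the bench at about (0.60, 0.165). The height reads within 2–3 mm of zero. The open gripper is well above it, and the wrist force reads about 0 N.
- **Slide:** to avoid catching the wall edge, I lifted the blade about 1 mm after the first contact with the rim. I pressed it down again once it was under the bar, before the caps reached the bar. The first push moved less than commanded because of friction, so I continued with a lighter press.
- **Set-down:** the wrist force did not clearly show the shovel touching the bench. I judged contact by the arm stopping at the height where it first gripped the handle, and the pictures after release agree.

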